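Sweep the wheel-speed sensors on the test rail and save

ROBOT

A 6-joint arm with a two-finger parallel gripper is mounted at the origin on the work surface. World frame = base frame: x ahead of the robot, y to its left, z up, the work surface at z = 0. Lengths are in m, angles in degrees, forces in N, time in s.
With the tool pointing down it reaches from about 0.3 to 0.775 m from the base axis. Payload 14.6 kg.
Tool frame: the origin (TCP) lies between the finger pads, 19 mm behind the fingertips; this is the grasp point; z points along the fingers, y is the line along which they close (so a half turn about z gives the same grasp; the last joint's range is limited). The gripper opens to 94 mm and grips with 3 to 60 N. Pads are 16 mm wide; open, the fingers measure 119 mm over their backs; the gripper's body (75 mm by 177 mm) begins 78 mm behind the grasp point.
Start: joints at [-72.456, 17.183, 87.147, -0, 75.671, -3.816], TCP at [0.2, -0.512, 0.224] pointing down, gripper open.
Joint ranges: [-173.82, 173.82], [-45.26, 126.66], [13.44, 144.39], [-59.66, 239.66], [0, 175.72], [-146.38, 146.38]. Speed limits (degrees/s): [127.2, 127.2, 147.25, 180, 180, 180].

INTERFACE

Orientations are given as a 3x3 rotation matrix whose columns are the frame's x, y, z axes.
In Python, from bench import arm gives the robot as it stands.
- The arm moves only by the tool step_arm, never from a script. Its argument "motion" is text: rows parted by semicolons, each of 5 numbers parted by spaces: the closure, from 0 (fully open) to 1 (shut), then the shift along the tool's x, y, z in cm, then the turn about the tool's z in rad. In form: grip tx ty tz turn; .... A call has 1 to 5 rows; each row is the pose to reach, as a shift and turn from the pose commanded when the call began, along the tool's axes at that moment; what a row does not reach only later rows make up. A row lasts 1/8 s, in which the tool goes at most 62.5 mm and 10.7 degrees, less where a joint would pass 70% of its speed; a pose out of reach is approached as far as the arm can. A call with a gripper value outside its range is refused whole. The fingers move at their own pace and stop on an object; the grip force is fixed at half the most. Time passes only in rows, so rows that repeat a pose let the fingers close. It gives the time, the measured TCP pose, the force, the opening and the grip force at its end, in the units of the state.
- arm.observe(): the state, without advancing time (a new reading comes with each control period).
- arm.camera(name): name is "side" or "top"; returns (picture, depth): 400x640x3 uint8, red, green, blue; 400x640 float32, m along the optical axis (not along the pixel's ray), 0 where there is no reading.
- arm.camera_params(name): a dict with "camera_matrix" (3x3 intrinsics, pixels), "view" (4x4, takes a point from world to camera coordinates). Camera axes: x right, y down, z forward; pixel columns grow to the right and rows downward; lengths in m; the calibration is good to about 2 mm. A picture is of the moment at which its call begins. camera_params takes no time and is no camera call.
- arm.job_done(): hands the job in; it is judged then, once.
Trained networks look in the newest picture that a camera, given by its name, has taken for a name from the list of things; names that differ only in an ending like _2 or _b are one class to them, and where a whole thing is asked for, a point or a joint stands for the part that bears it (a point fixed in the world has none). Each returns a list of dicts, best first, with "score" (0 to 1); they miss things now and then, are a little off and sometimes report something else, mostly with a low value. They report only what shows in the picture. A call takes as long as a camera call.
- arm.cut_out(query, camera): "pixels" (400x640 bool, what is visible of it) and "bbox" ([left, top, right, bottom] in pixels, round what is visible of it).
The state is a dict: "time": time; "joint_positions": joint angles; "qd": joint speeds; "tau": joint torques, N m; "ee_pos": TCP position; "tcp_rot": TCP orientation; "contact_force": force on the tool from outside, world axes, zero at the start; "wrist_torque": the same for the moment, N m; "grip_width": finger opening in m; "gripper_force": force on a finger pad.
Only numpy, scipy, OpenCV 4.12 (cv2) and the standard library are available. Lean on these libraries where they do the work, as an engineer would, in place of code of your own. Each camera call takes 0.05 s, during which the arm holds its last target. There are 200 camera calls.

TASK

Check the five wheel-speed sensors on the test rail: starting at the end with the yellow block, pass the fingertips slowly along the curved row in one low sweep, about a centimetre above each orange face in turn and staying as low between them, without touching any sensor. Then press the green button at the other end right down with the fingertips to save the reading, without ramming it, and finish while still holding it down. Pick nothing up and leave the sensors and the loose things on the bench where they are.

Things in the scene. Friction and masses are not known exactly. Their poses are not given: they have to be found in the camera images.
- rail: aluminium test rail, a fixed block 100 x 250 x 35 mm; origin at the centre of its underside on the bench, z up, y along the row, x across it. Five sockets carry the sensors at (x, y) mm = (-20,-100), (8,-50), (18,0), (8,50), (-20,100), so the row is a shallow arc
- face1 (a point): centre of the orange sensing face (18 mm across) on top of sensor 1 in the rail's arc, 65 mm above the bench; face1 is at the rail's -y end, face5 at its +y end
- sensor1: sensor 1: upright loose steel barrel 18 mm thick, 55 mm long, with a 24 mm brass collar and an orange top; origin at its foot in a 25 mm deep socket, 10 mm above the bench; it stands 30 mm out of the rail
- face2 (a point): centre of the orange sensing face (18 mm across) on top of sensor 2 in the rail's arc, 65 mm above the bench; face1 is at the rail's -y end, face5 at its +y end
- sensor2: sensor 2: upright loose steel barrel 18 mm thick, 55 mm long, with a 24 mm brass collar and an orange top; origin at its foot in a 25 mm deep socket, 10 mm above the bench; it stands 30 mm out of the rail
- face3 (a point): centre of the orange sensing face (18 mm across) on top of sensor 3 in the rail's arc, 65 mm above the bench; face1 is at the rail's -y end, face5 at its +y end
- sensor3: sensor 3: upright loose steel barrel 18 mm thick, 55 mm long, with a 24 mm brass collar and an orange top; origin at its foot in a 25 mm deep socket, 10 mm above the bench; it stands 30 mm out of the rail
- face4 (a point): centre of the orange sensing face (18 mm across) on top of sensor 4 in the rail's arc, 65 mm above the bench; face1 is at the rail's -y end, face5 at its +y end
- sensor4: sensor 4: upright loose steel barrel 18 mm thick, 55 mm long, with a 24 mm brass collar and an orange top; origin at its foot in a 25 mm deep socket, 10 mm above the bench; it stands 30 mm out of the rail
- face5 (a point): centre of the orange sensing face (18 mm across) on top of sensor 5 in the rail's arc, 65 mm above the bench; face1 is at the rail's -y end, face5 at its +y end
- sensor5: sensor 5: upright loose steel barrel 18 mm thick, 55 mm long, with a 24 mm brass collar and an orange top; origin at its foot in a 25 mm deep socket, 10 mm above the bench; it stands 30 mm out of the rail
- start_block: fixed yellow block 45 x 45 x 40 mm at one end of the rail (172 mm from the rail's middle, either end): the row starts at this end. Origin at the centre of its underside. The sweep is judged at the tool centre (the point between the finger pads), which must pass close above the faces: with closed fingertips 10 mm above a face and the tool pointing down it is some 30 mm above it
- save_box: fixed grey box 60 x 60 x 40 mm with the save button in a black ring (52 mm across, 12 mm high) on its top, at the other end of the rail; origin at the centre of its underside
- save_top (a point): centre of the top of the round green button (36 mm across); 64 mm above the bench when released, 12 mm above its black ring; it moves down with the button
- save (a joint): travel of the green button, 0 released to 0.008 m fully down; a spring pushes it back, fully down takes about 4 N
- marker: red marker pen, capsule 120 mm long plus round ends, 14 mm thick, lying on the robot's side of the rail; a bystander, loose; origin under its middle
- spare: spare sensor lying on its side, 55 mm long, 26 mm at its brass nut, beyond the rail; a bystander, loose; origin under its middle
- fob: black key fob 65 x 36 x 14 mm lying beyond the rail; a bystander, loose; origin under its middle
- tape: yellow tape roll 90 mm across, 22 mm high, flat on the bench to the right; a bystander, loose; origin under its middle
- can: blue can with a white label, 56 mm across, 130 mm high, standing to the right; a bystander, loose; origin under its middle
- driver: screwdriver lying to the left; a bystander, loose
- pot: grey cup 70 mm across, 70 mm high, standing to the left; a bystander, loose; origin under its middle

How it is judged:
By the outcome, as a careful person would: the job done as asked, in the order asked, and still so for the second after the job is handed in, while the arm keeps its last pose, push and grip.
It also fails if it takes over 45 s, if anything falls off the work surface, if the arm or the gripper's body presses on something with over 40 N, if the wrist force passes 120 N, or if a joint passes its speed limit or range.

## Working session

There is one attempt and no reset: what is moved stays moved. The work goes in short steps, Python scripts to look and compute and a tool call to move; the robot and the scene stay as the last step left them, time stands still between calls to the robot, and variables do not carry over. Pictures are saved under pics/ and viewed, at most 10 in all, crops included, and the job is handed in when it is done.

Besides the shell and the picture viewer there is one more tool, called by a JSON object that holds its "name" and its "arguments", one argument or row to a line. step_arm: Moves the arm, as the interface text tells. Its arguments: {"type":"object","properties":{"motion":{"type":"string"}},"required":["motion"]}

```bash
mkdir -p pics
python3 - <<'E'
from bench import arm
import cv2,numpy as np
for n in("top","side"):
    p,d=arm.camera(n); cv2.imwrite(f"pics/{n}0.png",p[:,:,::-1]); np.save(f"pics/{n}.npy",d);np.save(f"pics/{n}p.npy",p)
    print(n,arm.camera_params(n))
s=arm.observe();print(s["time"],s["ee_pos"],s["tcp_rot"],s["grip_width"])
E
```

```text
top {'camera_matrix': array([[504.16535266,   0.        , 316.88043289],
       [  0.        , 504.16535266, 201.05999198],
       [  0.        ,   0.        ,   1.        ]]), 'view': array([[-0.01817933, -0.99971454,  0.015503  , -0.01320946],
       [-0.99772935,  0.01713315, -0.06513529,  0.56914539],
       [ 0.06485108, -0.01665192, -0.99775601,  1.24284877],
       [ 0.        ,  0.        ,  0.        ,  1.        ]])}
side {'camera_matrix': array([[427.95303131,   0.        , 312.79357728],
       [  0.        , 427.95303131, 200.09579845],
       [  0.        ,   0.        ,   1.        ]]), 'view': array([[-0.98660756, -0.16309025, -0.00266316,  0.5436482 ],
       [-0.10808031,  0.66588139, -0.73818739,  0.115223  ],
       [ 0.12216451, -0.72801342, -0.67459046,  1.11583873],
       [ 0.        ,  0.        ,  0.        ,  1.        ]])}
0.1 [ 0.20026836 -0.51201984  0.22375672] [[ 9.31297087e-01  3.64260417e-01 -2.90282993e-04]
 [ 3.64260524e-01 -9.31296603e-01  9.53192811e-04]
 [ 7.68708455e-05 -9.93444324e-04 -9.99999504e-01]] 0.09371538962141845
```

View pics/top0.png

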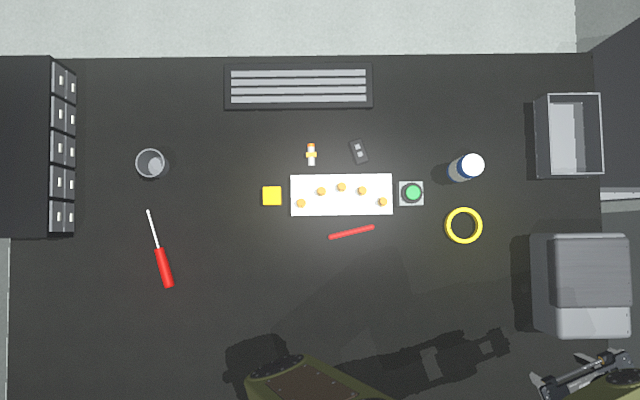

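View pics/side0.png

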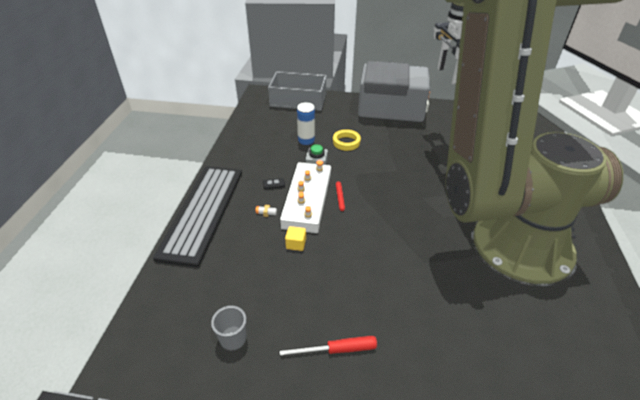

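The top view shows the yellow block at (272,196), the faces at about (301,203), (321,191), (341,187), (362,191) and (382,202), and the green button at (412,193). The side view agrees, so the sweep runs from world +y to −y.

```bash
cat > h.py <<'E'
import cv2,numpy as np
from bench import arm
def ray(n,uv,z):
    P=arm.camera_params(n);K=P["camera_matrix"];V=P["view"];R=V[:3,:3];c=-R.T@V[:3,3]
    d=R.T@np.linalg.inv(K)@[uv[0],uv[1],1];return c+d*(z-c[2])/d[2]
def blobs(n,p,lo,hi,box,mn=15):
    h=cv2.cvtColor(p,cv2.COLOR_RGB2HSV);m=cv2.inRange(h,lo,hi)
    k=np.zeros_like(m);k[box[1]:box[3],box[0]:box[2]]=1;m*=k
    N,L,S,C=cv2.connectedComponentsWithStats(m)
    return sorted([(tuple(C[i]),S[i,4]) for i in range(1,N) if S[i,4]>=mn])
E
python3 - <<'E'
from h import *
from scipy.optimize import least_squares
p=np.load("pics/topp.npy");d=np.load("pics/top.npy")
o=blobs("top",p,(8,90,120),(20,255,255),(285,175,395,215))
g=blobs("top",p,(45,90,50),(85,255,255),(395,170,430,215))
w=blobs("top",p,(0,0,200),(180,40,255),(285,165,398,225),300)
y=blobs("top",p,(22,90,90),(35,255,255),(255,180,288,210))
print(o,g,w,y)
for c,_ in o:print(ray("top",c,.065).round(4))
print("btn",ray("top",g[0][0],.064),"yb",ray("top",y[0][0],.04))
for c,_ in o+g:
    print(d[int(round(c[1])),int(round(c[0]))],end=' ')
ps=np.load("pics/sidep.npy")
o2=blobs("side",ps,(5,90,100),(20,255,255),(285,155,330,225),8)
g2=blobs("side",ps,(45,90,50),(85,255,255),(300,140,335,165),8)
print("\nside")
for c,s in o2:print(c,s,ray("side",c,.063).round(4))
for c,s in g2:print(c,s,ray("side",c,.063).round(4))
# fit of rail
A=np.array([(-20,-100),(8,-50),(18,0),(8,50),(-20,100)])/1000
for i in range(2):
    if len(o)==5:
        F=np.array([ray("top",c,.065)[:2] for c,_ in o])
        f=lambda q:((A if i else A[::-1])@np.array([[np.cos(q[2]),np.sin(q[2])],[-np.sin(q[2]),np.cos(q[2])]])+q[:2]-F).ravel()
        r=least_squares(f,[*F.mean(0),np.pi*i*0]);print(i,r.x,r.cost,(f(r.x).reshape(5,2)+F).round(4).tolist())
E
```

```text
[] [((np.float64(412.5730994152047), np.float64(192.1578947368421)), np.int32(171))] [((np.float64(341.1909443725744), np.float64(194.27554980595085)), np.int32(3865))] [((np.float64(271.41971830985915), np.float64(195.0225352112676)), np.int32(355))]
btn [ 0.5834991  -0.25466239  0.064     ] yb [0.58422542 0.08856773 0.04      ]
1.2211579 
side
(np.float64(300.57894736842104), np.float64(183.10526315789474)) 19 [ 0.5985 -0.0778  0.063 ]
(np.float64(300.741935483871), np.float64(193.96774193548387)) 31 [ 0.5896 -0.0326  0.063 ]
(np.float64(307.1578947368421), np.float64(172.68421052631578)) 19 [ 0.5883 -0.1267  0.063 ]
(np.float64(307.8181818181818), np.float64(209.04545454545453)) 22 [0.5603 0.0231 0.063 ]
(np.float64(319.27272727272725), np.float64(162.66666666666666)) 33 [ 0.561  -0.1793  0.063 ]
(np.float64(316.3302752293578), np.float64(148.88990825688074)) 109 [ 0.5806 -0.2469  0.063 ]
```

Run:
```python
from h import *
from scipy.optimize import least_squares
p=np.load("pics/topp.npy")
h=cv2.cvtColor(p,cv2.COLOR_RGB2HSV)
print(h[187,338:346].tolist())
m=(h[:,:,1]>130).astype(np.uint8);k=np.zeros_like(m);k[178:210,292:391]=1
N,L,S,C=cv2.connectedComponentsWithStats(m*k);o=sorted([tuple(C[i]) for i in range(1,N) if S[i,4]>12]);print(S[1:,4],np.round(o,1).tolist())
A=np.array([(-20,-100),(8,-50),(18,0),(8,50),(-20,100)])/1000
A=A[::-1]
F=np.array([ray("top",c,.063)[:2] for c in o]);print(F.round(4).tolist())
f=lambda q:(A@np.array([[np.cos(q[2]),np.sin(q[2])],[-np.sin(q[2]),np.cos(q[2])]])+q[:2]-F).ravel()
r=least_squares(f,[.58,-.08,0]);print(r.x,r.cost,(f(r.x).reshape(5,2)+F).round(4).tolist())
c=cv2.resize(p[165:225,255:435],None,fx=4,fy=4,interpolation=cv2.INTER_CUBIC);cv2.imwrite("pics/crop.png",c[:,:,::-1])
```

```text
[[18, 102, 234], [22, 99, 255], [25, 98, 255], [24, 97, 255], [24, 98, 255], [24, 101, 255], [24, 103, 255], [25, 111, 255]]
[1 1] []
[]Traceback (most recent call last):
  File "<stdin>", line 12, in <module>
    return func(*args, **kwargs)
    vector_fun = VectorFunction(
        fun_wrapped,
    ...<6 lines>...
        workers=workers
    )
    self._update_fun()
    ~~~~~~~~~~~~~~~~^^
    self.f = self.fun_wrapped(xp_copy(self.x))
             ~~~~~~~~~~~~~~~~^^^^^^^^^^^^^^^^^
    return np.atleast_1d(self.fun(x))
                         ~~~~~~~~^^^
    return self.f(x, *self.args, **self.kwargs)
           ~~~~~~^^^^^^^^^^^^^^^^^^^^^^^^^^^^^^
  File "<stdin>", line 11, in <lambda>
ValueError: operands could not be broadcast together with shapes (5,2) (0,)
```

Run:
```python
from h import *
from scipy.optimize import least_squares
p=np.load("pics/topp.npy");d=np.load("pics/top.npy")
h=cv2.cvtColor(p,cv2.COLOR_RGB2HSV)
m=((h[:,:,1]>60)&(h[:,:,2]>215)).astype(np.uint8);k=np.zeros_like(m);k[178:210,292:391]=1
N,L,S,C=cv2.connectedComponentsWithStats(m*k);o=sorted([tuple(C[i]) for i in range(1,N) if S[i,4]>12]);print(S[1:,4],np.round(o,1).tolist())
A=np.array([(-20,-100),(8,-50),(18,0),(8,50),(-20,100)])/1000
A=A[::-1]
def fit(F):
    f=lambda q:(A@np.array([[np.cos(q[2]),np.sin(q[2])],[-np.sin(q[2]),np.cos(q[2])]])+q[:2]-F).ravel()
    r=least_squares(f,[.58,-.08,0]);print(r.x,r.cost,(f(r.x).reshape(5,2)+F).round(4).tolist())
c=cv2.resize(p[165:225,255:435],None,fx=4,fy=4,interpolation=cv2.INTER_CUBIC);cv2.imwrite("pics/crop.png",c[:,:,::-1])
fit(np.array([[.5603,.0231],[.5896,-.0326],[.5985,-.0778],[.5883,-.1267],[.561,-.1793]]))
# heights from depth: faces and rail
P=arm.camera_params("top");K=P["camera_matrix"];V=P["view"]
def z(u,v):
    t=d[v,u];q=np.linalg.inv(K)@[u,v,1]*t;return (V[:3,:3].T@(q-V[:3,3])).round(4)
for u,v in[(301,203),(341,187),(382,202),(412,193),(341,205),(272,196)]:print(z(u,v))
if len(o)==5:fit(np.array([ray("top",c,.065)[:2] for c in o]))
```

```text
[55 60 51 53 63  1] [[300.6, 202.8], [321.0, 190.8], [341.4, 186.5], [362.0, 190.1], [382.8, 201.0]]
[ 0.58074    -0.07866081 -0.00067806] 1.2425978843442186e-05 [[0.5608, 0.0214], [0.5888, -0.0287], [0.5987, -0.0787], [0.5887, -0.1287], [0.5607, -0.1786]]
[0.5616 0.0158 0.0684]
[ 0.5987 -0.0813  0.0671]
[ 0.5608 -0.1797  0.0649]
[ 0.5815 -0.2533  0.0633]
[ 0.557  -0.0825  0.0339]
[0.5819 0.0873 0.0389]
[ 0.58253812 -0.08246276  0.00382298] 1.131768799808686e-06 [[0.5622, 0.0175], [0.5903, -0.0324], [0.6005, -0.0824], [0.5907, -0.1324], [0.5629, -0.1825]]
```

View pics/crop.png

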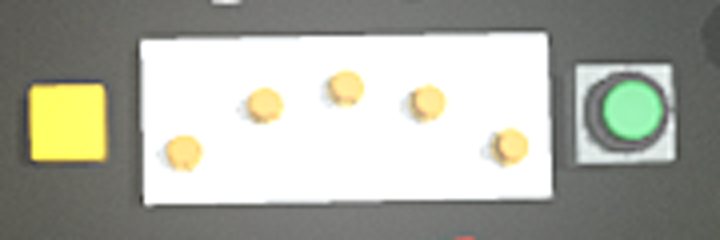

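The crop shows five orange tops between the yellow block (left) and the green button (right). The fit puts the faces at x = .562, .590, .600, .590, .563 and y = .0175 to −.1825 in 50 mm steps, and the button at (.583, −.2545).

Next I close the fingers and travel high to the start end, turning so the tool's x lies along world x.

{"name": "step_arm", "arguments": {
  "motion": "1 5 -4 0 0.08; 1 10 -8 0 0.15; 1 15 -12 0 0.23; 1 20 -16 0 0.3; 1 25 -19 0 0.373"
}}

```text
time: 0.72
ee_pos: [0.3633, -0.2438, 0.2243]
tcp_rot: [[1.0, -0.003, 0.0], [-0.003, -1.0, -0.0], [0.0, 0.0, -1.0]]
contact_force: [1.3, -1.1, -0.2]
grip_width: 0.0472
gripper_force: 0.0
```

{"name": "step_arm", "arguments": {
  "motion": "1 4 -6 0 0; 1 8 -12 0 0; 1 12 -18 0 0; 1 16 -24 0 0; 1 19 -30 0 0"
}}

```text
time: 1.35
ee_pos: [0.5328, 0.0188, 0.224]
tcp_rot: [[1.0, -0.0, -0.0], [-0.0, -1.0, -0.0], [-0.0, 0.0, -1.0]]
contact_force: [0.3, -1.4, 0.4]
grip_width: 0.0003
gripper_force: 0.0
```

{"name": "step_arm", "arguments": {
  "motion": "1 0 0 0 0; 1 0 0 0 0; 1 0 0 0 0"
}}

```text
time: 1.72
ee_pos: [0.5316, 0.0157, 0.2243]
tcp_rot: [[1.0, -0.002, -0.0], [-0.002, -1.0, -0.0], [-0.0, 0.0, -1.0]]
contact_force: [0.0, 0.6, 0.2]
grip_width: 0.0006
gripper_force: 0.0
```

{"name": "step_arm", "arguments": {
  "motion": "1 1.2 -2.2 0 0; 1 2.3 -4.4 0 0; 1 2.3 -4.4 2 0; 1 2.3 -4.4 4.5 0; 1 2.3 -4.4 7 0"
}}

```text
time: 2.35
ee_pos: [0.5548, 0.0596, 0.1538]
tcp_rot: [[1.0, -0.002, 0.0], [-0.002, -1.0, -0.0], [0.0, 0.0, -1.0]]
contact_force: [-0.1, -0.2, 0.3]
grip_width: 0.0003
gripper_force: 0.0
```

{"name": "step_arm", "arguments": {
  "motion": "1 0 0 2 0; 1 0 0 4 0; 1 0 0 5 0; 1 0 0 5.8 0; 1 0 0 5.8 0"
}}

```text
time: 2.98
ee_pos: [0.555, 0.0606, 0.0962]
tcp_rot: [[1.0, -0.001, -0.0], [-0.001, -1.0, -0.0], [-0.0, 0.0, -1.0]]
contact_force: [0.4, 0.5, 0.2]
grip_width: 0.0006
gripper_force: 0.0
```

Run:
```python
from h import *
p,d=arm.camera("side");cv2.imwrite("pics/s1.png",cv2.resize(p[120:270,220:420],None,fx=4,fy=4)[:,:,::-1])
s=arm.observe();print(s["time"],s["ee_pos"])
```

```text
3.025 [0.55515284 0.06070754 0.09663323]
```

View pics/s1.png

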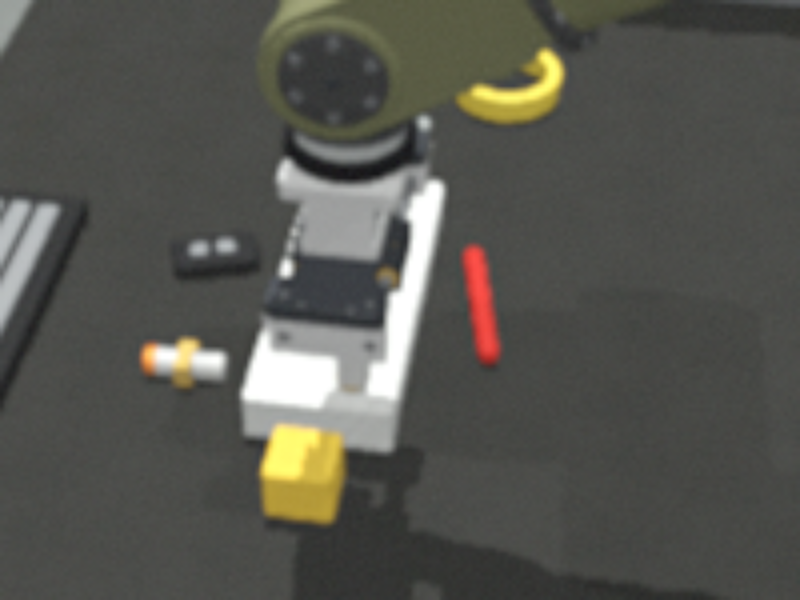

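The view shows the closed fingers low between the yellow block and the rail's near end, touching nothing. I start the slow sweep.

{"name": "step_arm", "arguments": {
  "motion": "1 0.1 0.4 0.15 0; 1 0.15 0.8 0.15 0; 1 0.25 1.2 0.15 0; 1 0.3 1.6 0.15 0; 1 0.4 2.0 0.15 0"
}}

```text
time: 3.65
ee_pos: [0.5591, 0.0405, 0.0948]
tcp_rot: [[1.0, -0.0, 0.0], [-0.0, -1.0, 0.0], [0.0, -0.0, -1.0]]
contact_force: [-1.0, 0.7, -1.0]
grip_width: -0.0
gripper_force: 0.0
```

{"name": "step_arm", "arguments": {
  "motion": "1 0.05 0.45 0 0; 1 0.15 0.9 0 0; 1 0.2 1.35 0 0; 1 0.25 1.8 0 0; 1 0.3 2.3 0 0"
}}

```text
time: 4.28
ee_pos: [0.562, 0.0175, 0.0948]
tcp_rot: [[1.0, -0.0, -0.0], [-0.0, -1.0, -0.0], [-0.0, 0.0, -1.0]]
contact_force: [-0.1, 0.2, -0.5]
grip_width: 0.0003
gripper_force: 0.0
```

Over face 5, exactly on plan. On to face 4, at (+28, −50 mm) in three calls along the arc.

{"name": "step_arm", "arguments": {
  "motion": "1 0.2 0.33 0 0; 1 0.42 0.67 0 0; 1 0.65 1.0 0 0; 1 0.87 1.33 0 0; 1 1.08 1.67 0 0"
}}

```text
time: 4.9
ee_pos: [0.5729, 0.0009, 0.0947]
tcp_rot: [[1.0, -0.0, -0.0], [-0.0, -1.0, -0.0], [-0.0, 0.0, -1.0]]
contact_force: [-0.4, 0.6, -0.4]
grip_width: 0.0005
gripper_force: 0.0
```

{"name": "step_arm", "arguments": {
  "motion": "1 0.2 0.33 0 0; 1 0.4 0.67 0 0; 1 0.6 1.0 0 0; 1 0.8 1.33 0 0; 1 0.97 1.67 0 0"
}}

```text
time: 5.52
ee_pos: [0.5826, -0.0158, 0.0948]
tcp_rot: [[1.0, -0.0, 0.0], [-0.0, -1.0, -0.0], [0.0, 0.0, -1.0]]
contact_force: [0.5, 0.0, -0.2]
grip_width: 0.0005
gripper_force: 0.0
```

{"name": "step_arm", "arguments": {
  "motion": "1 0.16 0.33 0 0; 1 0.32 0.67 0 0; 1 0.48 1.0 0 0; 1 0.62 1.33 0 0; 1 0.75 1.66 0 0"
}}

```text
time: 6.15
ee_pos: [0.5901, -0.0324, 0.0948]
tcp_rot: [[1.0, -0.0, 0.0], [-0.0, -1.0, -0.0], [0.0, 0.0, -1.0]]
contact_force: [-0.3, -0.2, -0.3]
grip_width: 0.0009
gripper_force: 0.0
```

{"name": "step_arm", "arguments": {
  "motion": "1 0.1 0.33 0 0; 1 0.2 0.67 0 0; 1 0.3 1.0 0 0; 1 0.4 1.33 0 0; 1 0.48 1.67 0 0"
}}

```text
time: 6.78
ee_pos: [0.5948, -0.0491, 0.0947]
tcp_rot: [[1.0, -0.0, -0.0], [-0.0, -1.0, 0.0], [-0.0, -0.0, -1.0]]
contact_force: [0.1, -0.3, -0.2]
grip_width: 0.0002
gripper_force: 0.0
```

{"name": "step_arm", "arguments": {
  "motion": "1 0.08 0.33 0 0; 1 0.16 0.67 0 0; 1 0.24 1.0 0 0; 1 0.3 1.33 0 0; 1 0.36 1.67 0 0"
}}

```text
time: 7.4
ee_pos: [0.5984, -0.0658, 0.0947]
tcp_rot: [[1.0, -0.0, 0.0], [-0.0, -1.0, -0.0], [0.0, 0.0, -1.0]]
contact_force: [0.3, 0.0, -0.0]
grip_width: 0.0005
gripper_force: 0.0
```

{"name": "step_arm", "arguments": {
  "motion": "1 0.05 0.33 0 0; 1 0.1 0.67 0 0; 1 0.14 1.0 0 0; 1 0.16 1.33 0 0; 1 0.17 1.66 0 0"
}}

```text
time: 8.02
ee_pos: [0.6001, -0.0824, 0.0947]
tcp_rot: [[1.0, -0.0, -0.0], [-0.0, -1.0, 0.0], [-0.0, -0.0, -1.0]]
contact_force: [0.1, 0.1, 0.3]
grip_width: 0.0005
gripper_force: 0.0
```

{"name": "step_arm", "arguments": {
  "motion": "1 -0.01 0.33 0 0; 1 -0.04 0.67 0 0; 1 -0.08 1.0 0 0; 1 -0.12 1.33 0 0; 1 -0.17 1.67 0 0"
}}

```text
time: 8.65
ee_pos: [0.5983, -0.0991, 0.0948]
tcp_rot: [[1.0, -0.0, -0.0], [-0.0, -1.0, 0.0], [-0.0, -0.0, -1.0]]
contact_force: [0.5, -0.5, -0.1]
grip_width: 0.0005
gripper_force: 0.0
```

{"name": "step_arm", "arguments": {
  "motion": "1 -0.06 0.33 0 0; 1 -0.12 0.67 0 0; 1 -0.2 1.0 0 0; 1 -0.28 1.33 0 0; 1 -0.36 1.67 0 0"
}}

```text
time: 9.28
ee_pos: [0.5947, -0.1158, 0.0947]
tcp_rot: [[1.0, -0.0, -0.0], [-0.0, -1.0, 0.0], [-0.0, -0.0, -1.0]]
contact_force: [-0.4, 0.4, -0.9]
grip_width: 0.0008
gripper_force: 0.0
```

{"name": "step_arm", "arguments": {
  "motion": "1 -0.09 0.33 0 0; 1 -0.18 0.67 0 0; 1 -0.27 1.0 0 0; 1 -0.37 1.33 0 0; 1 -0.46 1.66 0 0"
}}

```text
time: 9.9
ee_pos: [0.5901, -0.1324, 0.0947]
tcp_rot: [[1.0, -0.0, -0.0], [-0.0, -1.0, 0.0], [-0.0, -0.0, -1.0]]
contact_force: [-0.3, 0.4, 0.2]
grip_width: 0.0006
gripper_force: 0.0
```

Over face 2. Next is face 1, at (.5625, −.1825), and then a little past it.

{"name": "step_arm", "arguments": {
  "motion": "1 -0.15 0.33 0 0; 1 -0.3 0.67 0 0; 1 -0.45 1.0 0 0; 1 -0.6 1.33 0 0; 1 -0.77 1.67 0 0"
}}

```text
time: 10.52
ee_pos: [0.5824, -0.1491, 0.0948]
tcp_rot: [[1.0, -0.0, 0.0], [-0.0, -1.0, 0.0], [0.0, -0.0, -1.0]]
contact_force: [0.8, -0.4, -0.1]
grip_width: 0.0006
gripper_force: 0.0
```

{"name": "step_arm", "arguments": {
  "motion": "1 -0.2 0.33 0 0; 1 -0.4 0.67 0 0; 1 -0.6 1.0 0 0; 1 -0.8 1.33 0 0; 1 -0.97 1.67 0 0"
}}

```text
time: 11.15
ee_pos: [0.5726, -0.1658, 0.0947]
tcp_rot: [[1.0, -0.0, -0.0], [-0.0, -1.0, 0.0], [-0.0, -0.0, -1.0]]
contact_force: [-0.5, 0.3, 1.1]
grip_width: 0.0004
gripper_force: 0.0
```

{"name": "step_arm", "arguments": {
  "motion": "1 -0.21 0.33 0 0; 1 -0.42 0.67 0 0; 1 -0.63 1.0 0 0; 1 -0.84 1.33 0 0; 1 -1.02 1.67 0 0"
}}

```text
time: 11.78
ee_pos: [0.5624, -0.1825, 0.0947]
tcp_rot: [[1.0, -0.0, -0.0], [-0.0, -1.0, 0.0], [-0.0, -0.0, -1.0]]
contact_force: [0.2, 0.8, 0.9]
grip_width: 0.0006
gripper_force: 0.0
```

{"name": "step_arm", "arguments": {
  "motion": "1 -0.02 0.4 0 0; 1 -0.02 0.8 0 0; 1 0 1.2 0 0; 1 0.05 1.6 0 0; 1 0.1 2.0 0 0"
}}

```text
time: 12.4
ee_pos: [0.5636, -0.2026, 0.0947]
tcp_rot: [[1.0, -0.0, -0.0], [-0.0, -1.0, 0.0], [-0.0, -0.0, -1.0]]
contact_force: [-0.1, -0.4, -0.2]
grip_width: 0.0005
gripper_force: 0.0
```

{"name": "step_arm", "arguments": {
  "motion": "1 0.3 1.0 -0.5 0; 1 0.7 2.1 -1 0; 1 1.1 3.2 -1 0; 1 1.5 4.2 -1 0; 1 1.9 5.2 -1 0"
}}

```text
time: 13.02
ee_pos: [0.5827, -0.255, 0.1045]
tcp_rot: [[1.0, -0.0, -0.0], [-0.0, -1.0, 0.0], [-0.0, -0.0, -1.0]]
contact_force: [0.1, 0.0, 0.2]
grip_width: 0.0008
gripper_force: 0.0
```

Run:
```python
from h import *
p,d=arm.camera("side");cv2.imwrite("pics/s2.png",cv2.resize(p[110:250,230:380],None,fx=4,fy=4)[:,:,::-1])
p,d=arm.camera("top");cv2.imwrite("pics/t2.png",cv2.resize(p[140:240,250:490],None,fx=3,fy=3)[:,:,::-1])
s=arm.observe();print(s["time"],s["ee_pos"])
```

```text
13.125 [ 0.58267311 -0.2552382   0.10444077]
```

View pics/s2.png

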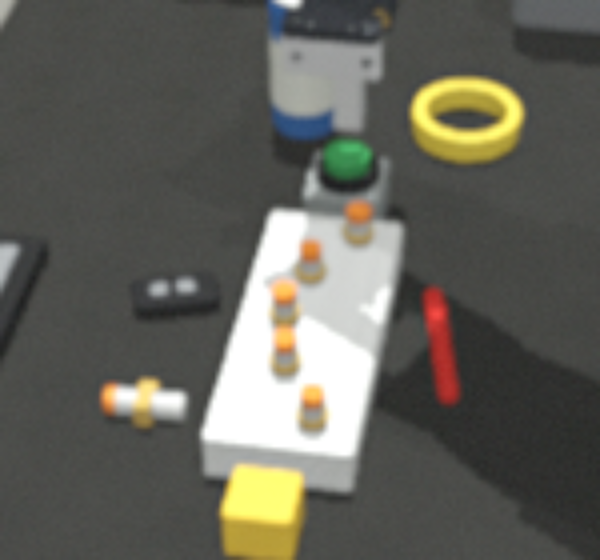

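View pics/t2.png

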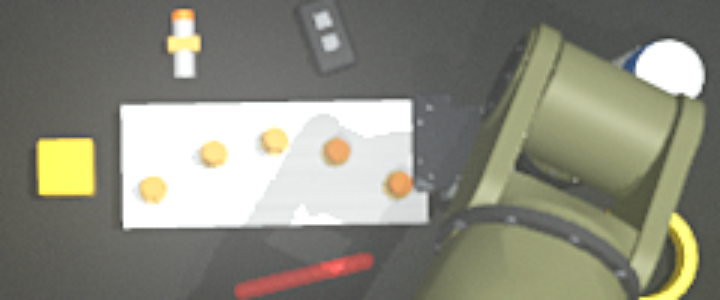

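All five sensors stand upright and the fingertips are over the button, clear of the can. I press slowly now.

{"name": "step_arm", "arguments": {
  "motion": "1 0 0 0.6 0; 1 0 0 1.1 0; 1 0 0 1.5 0; 1 0 0 1.8 0; 1 0 0 2.0 0"
}}

```text
time: 13.75
ee_pos: [0.5825, -0.2542, 0.0846]
tcp_rot: [[1.0, -0.0, -0.0], [-0.0, -1.0, 0.0], [-0.0, -0.0, -1.0]]
contact_force: [-0.6, 0.1, -0.1]
grip_width: 0.0006
gripper_force: 0.0
```

{"name": "step_arm", "arguments": {
  "motion": "1 0 0 0.12 0; 1 0 0 0.24 0; 1 0 0 0.36 0; 1 0 0 0.48 0; 1 0 0 0.6 0"
}}

```text
time: 14.38
ee_pos: [0.5826, -0.2543, 0.0788]
tcp_rot: [[1.0, -0.0, 0.0], [-0.0, -1.0, -0.0], [0.0, 0.0, -1.0]]
contact_force: [-0.1, 1.2, 3.0]
grip_width: 0.0005
gripper_force: 1.3
```

{"name": "step_arm", "arguments": {
  "motion": "1 0 0 0.08 0; 1 0 0 0.16 0; 1 0 0 0.24 0; 1 0 0 0.3 0; 1 0 0 0.3 0"
}}

```text
time: 15.0
ee_pos: [0.5826, -0.2543, 0.0758]
tcp_rot: [[1.0, -0.0, 0.0], [-0.0, -1.0, -0.0], [0.0, 0.0, -1.0]]
contact_force: [0.1, 0.7, 3.4]
grip_width: 0.0006
gripper_force: 1.8
```

Force is still at spring level. I press on in fine steps to the stop.

{"name": "step_arm", "arguments": {
  "motion": "1 0 0 0.03 0; 1 0 0 0.06 0; 1 0 0 0.08 0; 1 0 0 0.08 0; 1 0 0 0.08 0"
}}

```text
time: 15.62
ee_pos: [0.5826, -0.2543, 0.0751]
tcp_rot: [[1.0, -0.0, 0.0], [-0.0, -1.0, -0.0], [0.0, 0.0, -1.0]]
contact_force: [-1.1, 0.6, 5.4]
grip_width: 0.0004
gripper_force: 2.6
```

{"name": "step_arm", "arguments": {
  "motion": "1 0 0 0.02 0; 1 0 0 0.04 0; 1 0 0 0.05 0; 1 0 0 0.05 0"
}}

```text
time: 16.12
ee_pos: [0.5826, -0.2543, 0.075]
tcp_rot: [[1.0, -0.0, 0.0], [-0.0, -1.0, -0.0], [0.0, 0.0, -1.0]]
contact_force: [-2.9, 1.3, 8.9]
grip_width: 0.0006
gripper_force: 4.4
```

```bash
python3 -c "
from bench import arm
s=arm.observe();print(s['time'],s['ee_pos'],s['contact_force']);print(arm.job_done())"
```

```text
16.125 [ 0.58260356 -0.25430585  0.07499013] [-2.8660567   1.29162017  8.88818943]
the job is handed in; nothing more can be done
None
```

I swept all five sensors from the yellow-block end with the fingertips about 11 mm above the faces, with no sign of contact. I then pressed the green button to its stop (about 9 N) and handed in at 16 s still holding it down; the hand-in gave no verdict.

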